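Latch the sample carrier

ROBOT

A 7-joint arm with a two-finger parallel gripper is mounted at the origin on the work surface. World frame = base frame: x ahead of the robot, y to its left, z up, the work surface at z = 0. Lengths are in m, angles in rad, forces in N, time in s.
With the tool pointing down it reaches from about 0.375 to 0.925 m from the base axis. Payload 3.1 kg.
Tool frame: the origin (TCP) lies between the finger pads; the fingertips stand 19 mm ahead of it and the grasp point (between the pads) is the TCP; z points along the fingers, y is the line along which they close (so a half turn about z gives the same grasp; the last joint's range is limited). The gripper opens to 85 mm and grips with 20 to 120 N. Pads are 22 mm wide; open, the fingers measure 114 mm over their backs; the gripper's body (76 mm by 85 mm) begins 54 mm behind the grasp point. The pads swing forward as they close: fully open they stand 13 mm farther back than shut.
Start: joints at [-1.231, 0.383, 0.044, 1.598, -0.018, 1.161, -0.05], TCP at [0.276, 0.589, 0.25] pointing down, gripper open.
Joint ranges: [-2.61, 2.61], [-0.41, 2.15], [-1.48, 1.57], [0, 2.5], [-1.57, 4.71], [0.05, 1.97], [-2.85, 2.85]. Speed limits (rad/s): [2.79, 2.79, 3.14, 3.14, 3.14, 3.14, 3.14].

INTERFACE

Orientations are given as a unit quaternion [x, y, z, w].
In Python, from bench import move_ptp, movel, move_j, move_gripper, pause, inverse_kinematics, read_camera, camera_params, MotionError, sign_off, look_for, tip_of, read_time_s, read_qpos, read_joint_vel, read_effort, read_eef_pos, read_tcp_rot, read_ft_force, read_ft_torque, read_finger_gap, read_grasp_force gives the robot as it stands. Calls block until the motion is done:
- move_ptp(position, orientation): joint-space move of the TCP to a pose.
- movel(position, orientation=None, speed=0.15): straight line of the TCP; orientation=None keeps the orientation; speed is the mean speed in m/s.
- move_j(angles): joint-space move.
- move_gripper(opening, effort=None): finger opening in m; effort is the grip in N (None keeps the last); returns when the fingers have stopped.
- pause(seconds).
- inverse_kinematics(position, orientation): joint angles nearest the present ones, or None.
- read_camera(name): name is "side" or "top"; returns the picture (384x512x3 uint8, red, green, blue); there is no depth.
- camera_params(name): a dict with "K" (3x3 intrinsics, pixels), "camera_from_world" (4x4, takes a point from world to camera coordinates). Camera axes: x right, y down, z forward; pixel columns grow to the right and rows downward; lengths in m; the calibration is good to about 2 mm. A picture is of the moment at which its call begins. camera_params takes no time and is no camera call.
A pose or a line that the arm cannot do raises MotionError and nothing moves.
- sign_off(): hands the job in; it is judged then, once.
Trained networks look in the newest picture that a camera, given by its name, has taken for a name from the list of things; names that differ only in an ending like _2 or _b are one class to them, and where a whole thing is asked for, a point or a joint stands for the part that bears it (a point fixed in the world has none). Each returns a list of dicts, best first, with "confidence" (0 to 1); they miss things now and then, are a little off and sometimes report something else, mostly with a low value. They report only what shows in the picture. A call takes as long as a camera call. They do not tell look-alikes from the thing itself.
- look_for(camera, name): "at" ([column, row] in pixels, amid what is visible of it).
- tip_of(camera, name): "at" ([column, row] in pixels: a listed point, or the origin of a listed thing).
Readings, each from a call of its own:
- read_time_s(): time.
- read_qpos(): joint angles.
- read_joint_vel(): joint speeds.
- read_effort(): joint torques, N m.
- read_eef_pos(): TCP position.
- read_tcp_rot(): TCP orientation.
- read_ft_force(): force on the tool from outside, world axes, zero at the start.
- read_ft_torque(): the same for the moment, N m.
- read_finger_gap(): finger opening in m.
- read_grasp_force(): force on a finger pad.
Only numpy, scipy, OpenCV 4.12 (cv2) and the standard library are available. Lean on these libraries where they do the work, as an engineer would, in place of code of your own. Each camera call takes 0.05 s, during which the arm holds its last target. There are 200 camera calls.

TASK

Close the sample carrier for transport: first slide its blue lid fully shut, then flip the latch's wire bail over by its yellow tab so that its bar drops in front of the steel keeper hook on the lid, and finally press the orange lever over until it snaps flat with the bar caught in the keeper and the lid clamped tight. Do not shift the glassware and racks standing around.

Things in the scene. Friction and masses are not known exactly. Their poses are not given: they have to be found in the camera images.
- carrier: white sample carrier with a sliding blue lid, too heavy to move: 230 wide (its y). Its fixed rear deck, 125 above the table, runs from 40 in front of its origin (-x) to 95 behind; in front of the deck lies the open bay, its front wall 118 in front of the origin. Origin on the table, vertically under the lever pivot; x points from the bay to the back, z up. Yaw within 0.3 rad of the world's
- lid: blue loose lid, a slab 80 (x) x 200 (y) x 15, 0.5 kg, that slides along the carrier's x on the bay's rim (110 above the table) between side rails with lips. Its top is level with the deck. Origin at the centre of the slab's underside. Shut, its rear edge butts on the deck and its origin is 80 in front of the carrier's; ajar it stands further out to -x. About 3 to 6 N slide it; push near its middle
- lid_front (a point): middle of the lid's front face: 31 high and 200 wide at the bottom (15 mm), 170 wide above, where a rib 16 high and 12 thick (x) stands on the lid's front edge. The face is 120 in front of the carrier's origin when shut; the point lies at its half height, 125.5 above the table
- keeper_seat (a point): point in the steel keeper hook on the middle of the lid's rear edge, axes as the lid's. The hook is 22 wide, 17 high, its lip pointing forward (-x) over a 10 mm high throat (floor 3 above the lid). The point is the seat of the bail's bar: against the post, 6 above the lid's top, 50 in front of the carrier's origin when shut; the lip reaches 3.5 in front of it
- lever_pivot (a point): lever's pivot axis (along the carrier's y), 14 above the deck, 139 above the table
- lever (a joint): orange lever of the draw latch on the deck, 22 wide, 7 thick, 65 long. 0 = latched, flat over the deck pointing to the carrier's +x; grows as it lifts and swings over towards the lid, pi/2 upright, stop at 2.3 rad. Stays where left; about 1.5 N at the tip moves it, about 5 N draws the latch tight. The bail pivots on it, 20 from the lever's pivot, 0.14 rad below its centre line
- lever_tip (a point): end of the lever, on its centre line, 65 from the pivot
- bail (a joint): wire bail, a U loop 41 wide that passes around the lever's end; its bar is 65 from its pivot. Rad, relative to the lever: 0 = latched, grows as it is raised. Its direction from pivot to bar, from the carrier's +x up and over towards the lid, is pi + lever - bail (pi/2 upright). Light friction holds it near upright (0.5 N moves it); leaning over 0.5 rad to the lid it drops by itself
- bail_bar: bar of the bail, steel, 6 thick, 41 long, along the carrier's y, with the tab. Origin at the bar's middle; its x points from the bar towards the bail's pivot
- bail_bar_mid (a point): middle of the bail's bar. With the lever above 1.8 rad and the lid shut, the dropping bar clears the keeper's lip and lands on the lid's top in front of the keeper. The bar is sprung: pressing the lever over draws it back under the lip into the throat, tight as the lever passes centre
- bail_tab (a point): centre of the yellow pull tab, 26 long x 20 wide (carrier's y) x 6 thick, 14.5 beyond the bar and 6.5 off the bail's plane; it is bent up by 0.45 rad, so it is about level when the bar lies on the lid with the lever up
- tube_rack: bystander, sizes in mm: blue rack 200 x 75 mm with capped tubes, 107 high; origin at the centre of its underside
- tip_box: bystander, sizes in mm: blue and yellow pipette-tip box 120 x 85 x 65; origin at the centre of its underside
- wash_bottle: bystander, sizes in mm: white squeeze wash bottle, 70 across, 180 high; origin at the centre of its underside
- sample_tube: bystander, sizes in mm: slim capped bottle 30 across, 100 high, standing beside the carrier; origin at the centre of its underside
- amber_bottle: bystander, sizes in mm: small amber jar 36 across, 55 high, standing on a rear corner of the deck; origin at the centre of its underside
- dish: bystander, sizes in mm: flat round dish 90 across, 16 high; origin at the centre of its underside
- beaker: bystander, sizes in mm: open glass beaker 66 across, 80 high; origin at the centre of its underside
Mind the look-alikes: they are no part of the job. What is shaped like the lid but turquoise is not meant.

How it is judged:
On the way, in this order (a step that is already met when the one before it is completed fails the run):
1. the lid is slid shut (within 5 mm) with the latch still open (x of lid in the frame of carrier above -0.085 m and value of joint lever above 1 rad), for 0.2 s.
2. with the lever still up, the bail's bar lies on the lid's top in front of the keeper, below its lip (x of lid in the frame of carrier above -0.087 m and value of joint lever above 0.8 rad and z of bail_bar_mid in the frame of keeper_seat below 0.005 m and x of bail_bar_mid in the frame of keeper_seat between -0.04 and 0.003 m), for 0.2 s.
At the end, for the whole second after the job is handed in: the lever lies flat (under 0.1 rad) and at rest, the lid is shut (within 3 mm), the bar sits in the keeper's throat (within 5 mm of its seat) and pulls on the lid's keeper with more than 8 N (value of joint lever below 0.1 rad and x of lid in the frame of carrier above -0.083 m and x of bail_bar_mid in the frame of keeper_seat between -0.005 and 0.005 m and z of bail_bar_mid in the frame of keeper_seat between -0.005 and 0.008 m and contact force between bail_bar and lid above 8 N and velocity of joint lever below 0.1 rad/s); the robot touches nothing.
It fails at once if a bystander is shifted by more than 30 mm (distance of any of tube_rack, tip_box, wash_bottle, sample_tube, amber_bottle, dish, beaker from where it was at the start of the episode above 0.03 m).
It also fails if it takes over 64 s, if anything falls off the work surface, if the arm or the gripper's body presses on something with over 40 N, if the wrist force passes 120 N, or if a joint passes its speed limit or range.

## Working session

There is one attempt and no reset: what is moved stays moved. The work goes in short steps, each a Python script; the robot and the scene stay as the last script left them, time stands still between calls to the robot, and variables do not carry over. Pictures are saved under pics/ and viewed, at most 10 in all, crops included, and the job is handed in when it is done.

```bash
mkdir -p pics
cat > h.py <<'E'
from bench import *
import numpy as np, cv2
def P(c):
    p=camera_params(c); return np.array(p["K"])@np.array(p["camera_from_world"])[:3]
def tri(a,b):
    return (lambda X:X[:3,0]/X[3,0])(cv2.triangulatePoints(P("side"),P("top"),np.array(a,float).reshape(2,1),np.array(b,float).reshape(2,1)))
def proj(c,X):
    v=P(c)@np.append(X,1); return v[:2]/v[2]
def ray(c,uv,z):
    M=P(c); H=M[:,[0,1,3]].copy(); H[:,2]+=M[:,2]*z
    v=np.linalg.solve(H,[uv[0],uv[1],1]); return v[:2]/v[2]
def snap(c,n): 
    im=read_camera(c); cv2.imwrite(f"pics/{n}.png",cv2.resize(im[:,:,::-1],(800,600))); return im
E
python3 - <<'E'
from h import *
for c in("side","top"): snap(c,c+"0")
for n in ["carrier","lid","lid_front","keeper_seat","lever_pivot","lever_tip","bail_bar_mid","bail_tab","tube_rack","tip_box","wash_bottle","sample_tube","amber_bottle","dish","beaker"]:
    r={c:[(np.round(d["at"]).astype(int).tolist(),round(d["confidence"],2)) for d in tip_of(c,n)[:3]] for c in("side","top")}
    x=tri(r["side"][0][0],r["top"][0][0]).round(3) if r["side"] and r["top"] else None
    print(n,r,x)
print(read_time_s(), [np.round(-np.array(camera_params(c)["camera_from_world"])[:3,:3].T@np.array(camera_params(c)["camera_from_world"])[:3,3],2) for c in("side","top")])
E
```

```text
carrier {'side': [([198, 217], 0.75)], 'top': [([237, 144], 0.92)]} [0.623 0.044 0.014]
lid {'side': [([285, 229], 0.78), ([228, 195], 0.66), ([282, 164], 0.41)], 'top': [([236, 234], 0.82), ([152, 285], 0.74), ([247, 171], 0.56)]} [0.341 0.053 0.012]
lid_front {'side': [([243, 191], 0.9), ([281, 235], 0.83)], 'top': [([159, 276], 0.86), ([246, 179], 0.78), ([110, 171], 0.71)]} [0.361 0.217 0.382]
keeper_seat {'side': [([220, 191], 0.94), ([289, 222], 0.62)], 'top': [([249, 238], 0.61), ([147, 299], 0.61), ([242, 156], 0.6)]} [0.447 0.043 0.182]
lever_pivot {'side': [([190, 186], 0.68)], 'top': [([203, 118], 0.72), ([238, 131], 0.71)]} [0.615 0.116 0.242]
lever_tip {'side': [([201, 177], 0.58), ([188, 353], 0.43), ([188, 163], 0.29)], 'top': [([204, 117], 0.74), ([235, 133], 0.7)]} [0.593 0.109 0.277]
bail_bar_mid {'side': [([189, 168], 0.5)], 'top': [([236, 123], 0.64)]} [0.626 0.035 0.223]
bail_tab {'side': [([219, 192], 0.57), ([187, 164], 0.38), ([196, 215], 0.16)], 'top': [([233, 116], 0.67)]} [0.592 0.053 0.179]
tube_rack {'side': [([186, 349], 0.61)], 'top': [([240, 143], 0.74), ([108, 170], 0.66)]} [ 0.851  0.081 -1.073]
tip_box {'side': [([211, 132], 0.98)], 'top': [([376, 130], 0.77)]} [ 0.667 -0.397  0.003]
wash_bottle {'side': [([258, 127], 0.84), ([228, 196], 0.29)], 'top': [([396, 182], 0.6)]} [ 0.488 -0.441  0.017]
sample_tube {'side': [([183, 258], 0.77)], 'top': [([193, 138], 0.48)]} [ 0.645  0.187 -0.008]
amber_bottle {'side': [([171, 220], 0.79)], 'top': [([202, 117], 0.66), ([233, 119], 0.57)]} [0.674 0.139 0.111]
dish {'side': [([282, 158], 0.64)], 'top': [([341, 219], 0.69), ([233, 121], 0.54)]} [ 0.378 -0.265  0.021]
beaker {'side': [([267, 315], 0.63)], 'top': [([146, 228], 0.7), ([205, 118], 0.45)]} [ 0.367  0.335 -0.007]
1.6 [array([0.35, 0.79, 0.99]), array([ 0.33, -0.01,  1.07])]
```

View pics/side0.png

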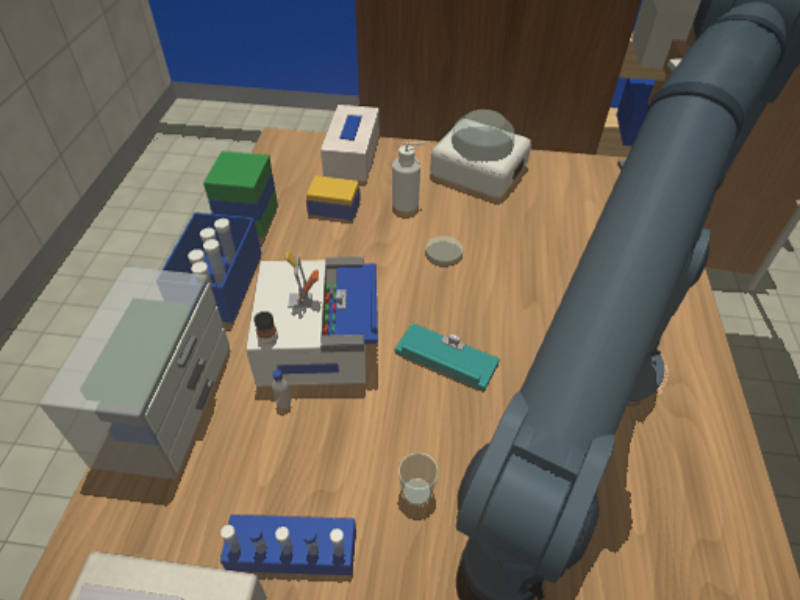

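View pics/top0.png

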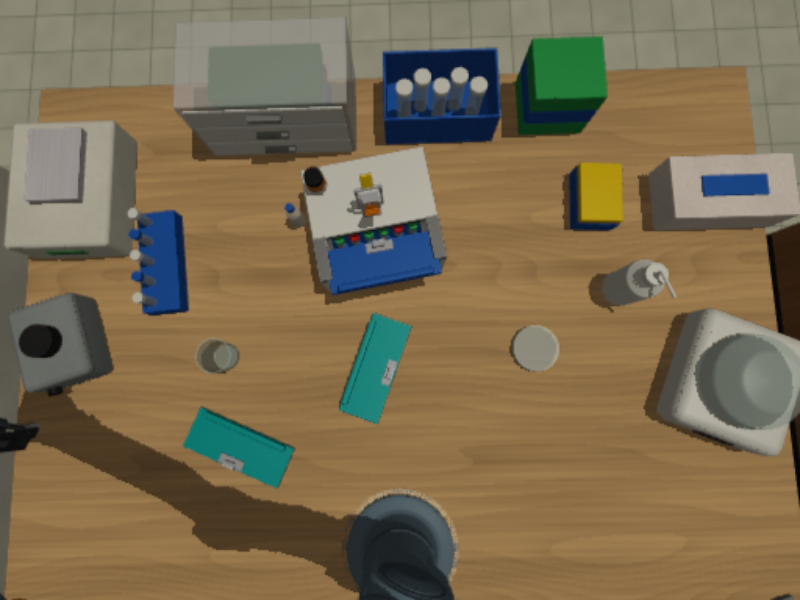

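Side view: the open carrier sits at about (310,320), with the orange lever and yellow tab near (300,275). The blue lid is ajar at (355,305). Top view: deck at (370,190), lid at (385,260), amber jar at the rear-left corner (314,178). The two turquoise slabs are decoys.

Run:
```python
from h import *
D=dict(front=((243,191),(246,179)),keeper=((220,191),(242,156)),pivot=((190,186),(238,131)),tip=((201,177),(235,133)),bar=((189,168),(236,123)),tab=((187,164),(233,116)),carrier=((198,217),(237,144)))
for k,v in D.items():
    X=tri(*v); print(k,X.round(4), (proj("side",X)-v[0]).round(1),(proj("top",X)-v[1]).round(1))
a=read_camera("top"); b=read_camera("side")
h=cv2.cvtColor(a,cv2.COLOR_RGB2HSV)
cv2.imwrite("pics/t1.png",cv2.resize(a[85:195,185:295,::-1],(600,600),interpolation=cv2.INTER_CUBIC))
cv2.imwrite("pics/s1.png",cv2.resize(b[150:250,150:260,::-1],(660,600),interpolation=cv2.INTER_CUBIC))
```

```text
front [0.4842 0.0153 0.1294] [-1.4 -0.3] [0. 2.]
keeper [0.5514 0.025  0.1293] [-0.9 -0.3] [0.  1.3]
pivot [0.6306 0.0343 0.1457] [2.1 0.6] [-0.2 -2.9]
tip [0.599  0.0395 0.197 ] [-0.5 -0.2] [0.  0.8]
bar [0.6258 0.0353 0.2226] [1.7 0.5] [-0.1 -2.4]
tab [0.6314 0.0411 0.2445] [0.3 0.1] [-0.  -0.4]
carrier [0.6228 0.0443 0.0137] [0.3 0.1] [-0.  -0.4]
```

View pics/t1.png

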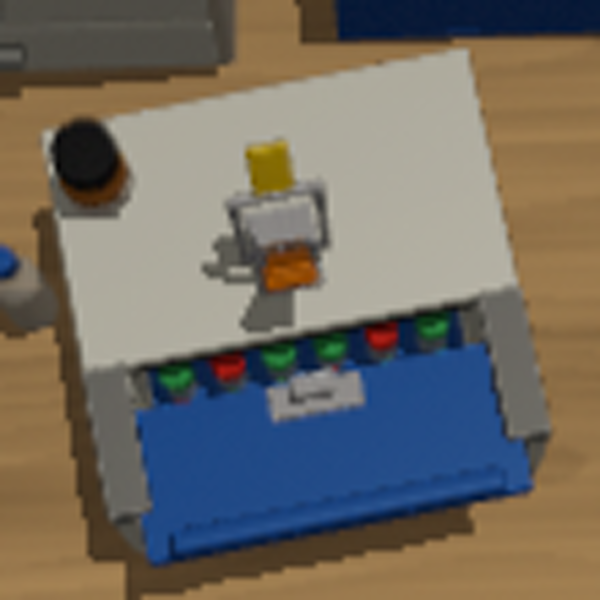

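View pics/s1.png

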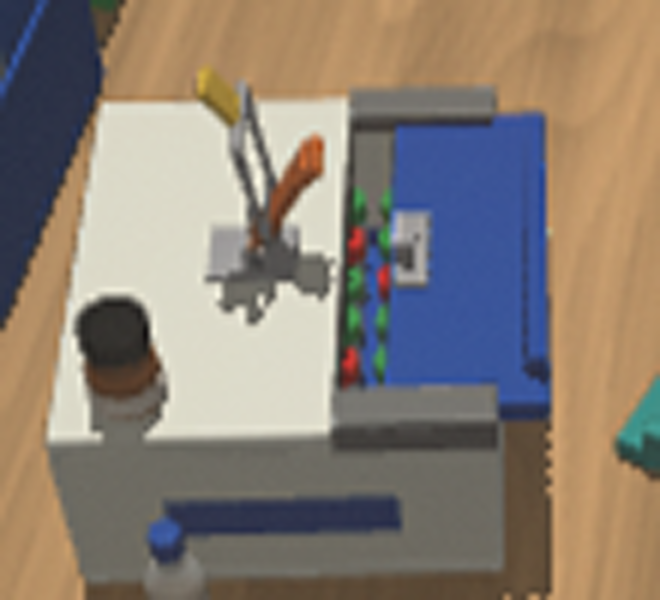

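The crops show the deck corners clearly: in the top crop (467,50), (43,130), (88,370), (515,290); in the side crop (103,101), (48,445), (333,437), (350,97). The lever leans about 1.9 rad towards the lid and the bail leans slightly back. I'll fit the carrier pose from these corners.

Run:
```python
from h import *
from scipy.optimize import least_squares
s=110/600
T=np.array([(467,50),(43,130),(88,370),(515,290)])*s+[185,85]-.4
S=np.array([(103,101),(48,445),(333,437),(350,97)])/6+[150,150]-.4
M=np.array([(95,-115),(95,115),(-40,115),(-40,-115)])/1000
def w(p,q,z):
    c,s_=np.cos(p[2]),np.sin(p[2]); return np.array([p[0]+c*q[0]-s_*q[1],p[1]+s_*q[0]+c*q[1],z])
def res(p,use="ts"):
    r=[]
    for i,m in enumerate(M):
        X=w(p,m,.125)
        if "t" in use:r+=list(proj("top",X)-T[i])
        if "s" in use:r+=list(proj("side",X)-S[i])
    return np.array(r)
for u in("t","s","ts"):
    o=least_squares(res,[.62,.035,.2],args=(u,)); print(u,o.x.round(4),np.abs(o.fun).max().round(2))
p=o.x
R=lambda X:(np.array([[np.cos(p[2]),np.sin(p[2])],[-np.sin(p[2]),np.cos(p[2])]])@(np.array(X)[:2]-p[:2])).round(4)
for n,X in dict(front=[.4842,.0153],keeper=[.5514,.025],tip=[.599,.0395],bar=[.6258,.0353],tab=[.6314,.0411]).items(): print(n,R(X))
# rear edge of lid/rib in crops
print("lid rear-mid top",R(ray("top",np.array([315,378])*s+[185,85],.125)),"lid rear side",R(ray("side",np.array([393,250])/6+150,.125)))
print("rib front",R(ray("top",np.array([345,520])*s+[185,85],.141)))
# fit lever+bail
for name,uv in dict(tip=((201,177),(235,133)),bar=((189,168),(236,123)),tab=((187,164),(233,116))).items():
    f=lambda q: np.r_[proj("side",w(p,(q[0],0),q[1]))-uv[0],proj("top",w(p,(q[0],0),q[1]))-uv[1]]
    print(name,least_squares(f,[0,.2]).x.round(4))
```

```text
t [0.6258 0.0369 0.1635] 1.0
s [0.6267 0.0387 0.1728] 0.56
ts [0.6263 0.0376 0.1675] 1.12
front [-0.1439  0.0017]
keeper [-0.076   0.0001]
tip [-0.0266  0.0065]
bar [-0.0009 -0.0021]
tab [0.0056 0.0026]
lid rear-mid top [-0.067  -0.0035] lid rear side [-0.0649 -0.0004]
rib front [-0.1452 -0.0045]
tip [-0.0248  0.1909]
bar [-0.0025  0.224 ]
tab [0.0061 0.2421]
```

```bash
cat >> h.py <<'E'
from scipy.spatial.transform import Rotation as Ro
p0=np.array([.6263,.0376]); yaw=.1675
c_,s_=np.cos(yaw),np.sin(yaw)
def quat(sg): 
    y=sg*np.array([-s_,c_,0]); z=np.array([0,0,-1.]); return Ro.from_matrix(np.c_[np.cross(y,z),y,z]).as_quat()
def W(x,z,y=0): # fingertip point in carrier coords -> TCP world
    return [p0[0]+c_*x-s_*y,p0[1]+s_*x+c_*y,z+.019]
F=lambda: np.round(np.array(read_ft_force())@np.array([[c_,-s_,0],[s_,c_,0],[0,0,1]]),1)
def loc(): 
    e=np.array(read_eef_pos()); d=e[:2]-p0; return np.round([c_*d[0]+s_*d[1],-s_*d[0]+c_*d[1],e[2]-.019],4)
E
python3 - <<'E'
from h import *
qs=[(s,inverse_kinematics(W(-.19,.25),quat(s))) for s in(1,-1)]
print(qs)
s=min([q for q in qs if q[1] is not None],key=lambda q:abs(np.array(q[1])-read_qpos()).max())[0]
open("sg.txt","w").write(str(s)); Q=quat(s)
move_gripper(0,20)
move_ptp(W(-.19,.25),Q); movel(W(-.19,.117),speed=.2)
movel(W(-.16,.117),speed=.1); print(loc(),F())
for x in np.arange(-.15,-.126,.004):
    movel(W(x,.117),speed=.08); print(loc(),F())
print(read_time_s(),read_finger_gap())
E
```

```text
[(1, array([-0.68812284, -0.08015369,  0.56264476,  2.07924885,  0.0472282 ,
        1.13061312,  1.59123189])), (-1, array([-0.8520204 , -0.09973795,  0.71763271,  2.08436918,  0.07234483,
        1.13347602, -1.57083433]))]
[-1.595e-01 -1.000e-04  1.177e-01] [-0.1 -0.5 -0.4]
[-0.15  -0.     0.117] [-0.6 -0.4 -0.3]
[-0.147   0.      0.1165] [-2.7 -0.   1. ]
[-0.1422  0.      0.1167] [-2.1 -0.3 -2.4]
[-1.377e-01  1.000e-04  1.169e-01] [-1.4  0.8 -1.9]
[-0.1336  0.      0.117 ] [-1.5  0.  -1.7]
[-0.1302 -0.0004  0.1168] [-2.8 -1.9 -0.5]
7.425 -7.630256308893788e-05
```

Run:
```python
from h import *
for x in np.arange(-.130,-.112,.0015):
    movel(W(x,.117),speed=.05); f=F(); print(loc(),f)
    if f[0]<-12: break
movel(W(-.16,.117)); movel(W(-.16,.30),speed=.25)
a=snap("top","t2"); b=read_camera("side")
cv2.imwrite("pics/c2.png",np.hstack([cv2.resize(a[85:195,185:295,::-1],(400,400)),cv2.resize(b[145:255,150:260,::-1],(400,400))]))
for c in("side","top"): print([(np.round(d["at"],1),round(d["confidence"],2)) for n in("lid_front","keeper_seat","bail_tab") for d in tip_of(c,n)[:2]])
print(read_time_s())
```

```text
[-0.1303 -0.0004  0.1169] [-2.6 -1.4 -1.6]
[-0.1302 -0.0004  0.1168] [-7.  -0.2  2.4]
[-0.1302 -0.0003  0.1168] [-10.2  -0.4   6.4]
[-0.1302 -0.0003  0.1166] [-11.8  -0.7  10. ]
[-0.13   -0.0004  0.1163] [-14.7  -0.6  11.6]
[(array([236.1, 192.7]), 0.77), (array([282.6, 163.1]), 0.47), (array([287.2, 218.7]), 0.91), (array([339.7, 316.8]), 0.74), (array([186.1, 165.9]), 0.58), (array([221.7, 194.1]), 0.54)]
[(array([153.2, 272.7]), 0.75), (array([145.5, 301.8]), 0.75)]
10.35
```

View pics/c2.png

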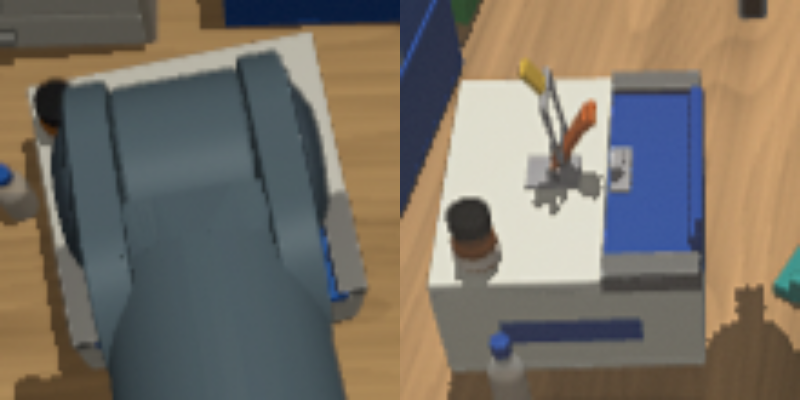

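The crop confirms the lid is butted against the deck (stop felt at finger centre -0.130). The bail is still up, leaning slightly back. Next I flip the bail from behind.

Run:
```python
from h import *
movel(W(.06,.30),speed=.2); movel(W(.055,.228),speed=.15)
for x,z in [(.03,.228),(.015,.228),(0,.227),(-.012,.225),(-.022,.222),(-.032,.219),(-.04,.217),(-.046,.215)]:
    movel(W(x,z),speed=.06); print(loc(),F())
pause(.3)
movel(W(-.046,.30),speed=.2); movel(W(-.16,.30),speed=.25)
b=read_camera("side")
cv2.imwrite("pics/c3.png",cv2.resize(b[145:255,150:260,::-1],(600,600),interpolation=cv2.INTER_CUBIC))
for n in("bail_bar_mid","bail_tab","keeper_seat","lever_tip"): print(n,[(np.round(d["at"],1),round(d["confidence"],2)) for d in tip_of("side",n)[:2]])
print(read_time_s())
```

```text
[2.990e-02 1.000e-04 2.284e-01] [-0.2  0.1  0.6]
[ 1.46e-02 -1.00e-04  2.28e-01] [-0.3  1.1  0.2]
[-4.00e-04 -1.00e-04  2.27e-01] [-0.3 -0.  -0.3]
[-0.0124 -0.      0.2249] [-0.   0.7 -0.2]
[-2.250e-02 -1.000e-04  2.218e-01] [-0.5 -0.1 -0.9]
[-3.260e-02 -1.000e-04  2.188e-01] [ 0.5 -0.5  0.6]
[-4.050e-02 -1.000e-04  2.169e-01] [ 0.2 -0.3  0.2]
[-0.0465 -0.      0.2148] [ 0.2 -0.6  0.5]
bail_bar_mid [(array([215.6, 193.1]), 0.39)]
bail_tab [(array([218.1, 187.2]), 0.5)]
keeper_seat [(array([210.9, 191. ]), 0.92), (array([341.1, 315.8]), 0.82)]
lever_tip [(array([201.7, 174.9]), 0.6), (array([192.7, 187.7]), 0.44)]
16.875
```

View pics/c3.png

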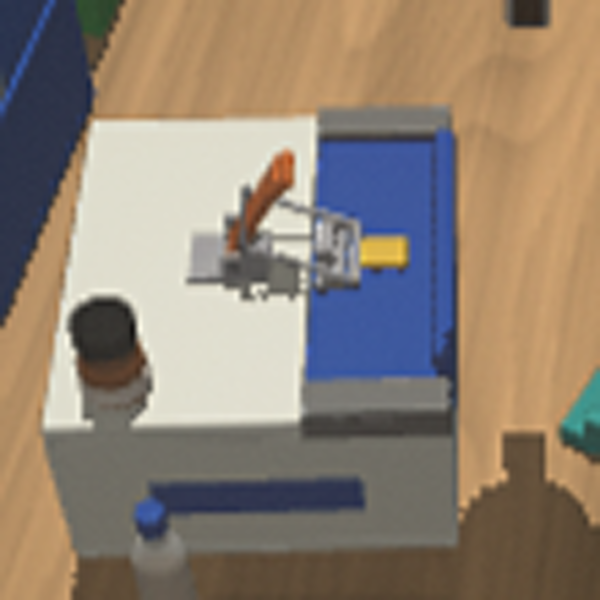

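The bail has dropped: the bar lies just in front of the keeper at (345,250) with the yellow tab level at (383,250), and the lever is still up. Now I press the lever over along its arc.

Run:
```python
from h import *
movel(W(-.07,.30),speed=.2); movel(W(-.07,.183),speed=.15); movel(W(-.03,.183),speed=.08); print(loc(),F())
movel(W(-.013,.186),speed=.06); print(loc(),F())
def go(t):
    C=.052*np.array([np.cos(t),np.sin(t)])+.0035*np.array([-np.sin(t),np.cos(t)])
    movel(W(C[0]-.010,.139+C[1]),speed=.06); f=F(); print(round(t,2),loc(),f); return f
for t in np.arange(1.45,-.11,-.12):
    f=go(t)
    if np.linalg.norm(f)>45: print("stop"); break
print(read_time_s())
```

```text
[-2.96e-02 -1.00e-04  1.83e-01] [-1.  -0.1  0.2]
[-0.0121  0.      0.1861] [-0.2 -0.1 -0. ]
1.45 [-6.700e-03  1.000e-04  1.915e-01] [-1.5  0.   0.6]
1.33 [-1.000e-04  0.000e+00  1.905e-01] [-0.4  0.6  1. ]
1.21 [ 5.800e-03 -1.000e-04  1.888e-01] [ 0.6 -0.8  0.2]
1.09 [ 0.0115 -0.      0.1866] [0.4 0.2 0.2]
0.97 [0.017  0.     0.1838] [ 0.9 -0.2  0.2]
0.85 [0.0222 0.     0.1802] [-0.3  0.4 -0.3]
0.73 [0.0268 0.     0.1759] [-0.1 -1.   0.1]
0.61 [0.0309 0.     0.1712] [ 0.2 -0.6  0.3]
0.49 [0.0344 0.     0.166 ] [ 0.4 -0.4  0.8]
0.37 [0.0373 0.     0.1605] [0.1 0.2 0.3]
0.25 [3.950e-02 1.000e-04 1.547e-01] [-0.  -1.1 -0.5]
0.13 [0.0409 0.0002 0.1485] [ 0.3 -0.4 -0.4]
0.01 [ 4.210e-02 -1.000e-04  1.428e-01] [-0.9  0.1  1. ]
-0.11 [ 0.0421 -0.0002  0.1424] [-10.1   2.4  22.7]
23.1333
```

Run:
```python
from h import *
movel(W(.042,.30),speed=.2); movel(W(-.16,.32),speed=.25)
b=read_camera("side")
cv2.imwrite("pics/c4.png",cv2.resize(b[145:255,150:260,::-1],(600,600),interpolation=cv2.INTER_CUBIC))
for n in("bail_bar_mid","bail_tab","keeper_seat","lever_tip"): print(n,[(np.round(d["at"],1),round(d["confidence"],2)) for d in tip_of("side",n)[:2]])
print(read_time_s(),F())
for x,z in((-.05,.131),(.065,.139)): print(proj("side",np.array(W(x,z))-[0,0,.019]))
```

```text
bail_bar_mid [(array([212.3, 187.1]), 0.56)]
bail_tab [(array([216.1, 187.1]), 0.64)]
keeper_seat [(array([339.7, 316.4]), 0.94), (array([289.8, 217. ]), 0.8)]
lever_tip [(array([172.7, 190. ]), 0.87), (array([264.3, 314.4]), 0.52)]
25.3083 [-0.  -0.   0.7]
[210.42445563 190.53901041]
[171.64361369 189.54304268]
```

View pics/c4.png

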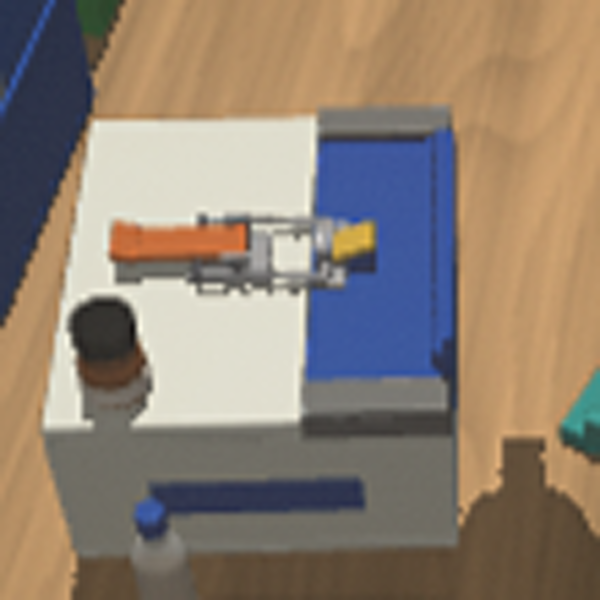

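Run:
```python
from h import *
pr=lambda x,z,y=0:((proj("side",np.array(W(x,z,y))-[0,0,.019])-[150,145])*600/110).round(0)
for nm,zb in(("seat",.131),("top",.145)):
    a=np.arctan2(zb-.136,.07); 
    for xb in(-.05,-.045): print(nm,xb,"bar",pr(xb,zb),"ends",pr(xb,zb,.02),pr(xb,zb,-.02),"tab",pr(xb-.0145,zb+.0065+.0145*np.sin(a)))
print("lever tip flat",pr(.065,.139), "tip .2rad",pr(.0637,.152),"lid kn top",pr(-.05,.142))
b=read_camera("side"); cv2.imwrite("pics/c5.png",cv2.resize(b[172:202,165:225,::-1],(800,400),interpolation=cv2.INTER_CUBIC))
```

```text
seat -0.05 bar [330. 248.] ends [328. 275.] [331. 222.] tab [355. 241.]
seat -0.045 bar [321. 249.] ends [319. 276.] [322. 222.] tab [346. 241.]
top -0.05 bar [328. 231.] ends [326. 258.] [329. 205.] tab [353. 220.]
top -0.045 bar [318. 231.] ends [317. 258.] [320. 205.] tab [344. 220.]
lever tip flat [118. 243.] tip .2rad [117. 227.] lid kn top [328. 235.]
```

View pics/c5.png

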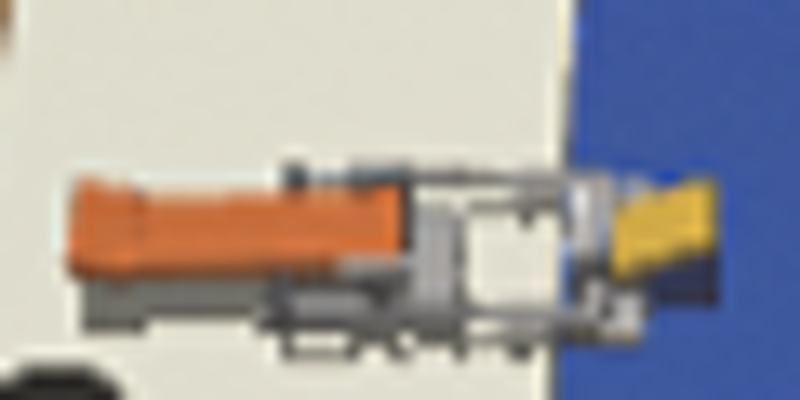

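The close-up shows the lever flat, tip at about (118,243) as predicted. The tab is at (355,240), and the seated prediction is (355,241) against (353,220) if the bar rode on top of the hook. So the bar is in the throat.

```bash
python3 -c "
from bench import *
print(sign_off(), read_time_s())"
```

```text
the job is handed in; nothing more can be done
the job is handed in; nothing more can be done
```

The job is handed in at about 25 s of the 64 s: the lid is shut, and in the last picture the lever is flat with the bar at its seat in the keeper. I never measured the clamping pull on the keeper, and felt no clear draw force as the lever went over. The arm met no bystanders that I noticed.

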